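# Seat the white reference disc in the grain analyser and shut its drawer

## Task

The grain analyser's white reference disc lies on the open sample drawer, short of its round seat. Without pinching it or lifting it, nudge the disc by its black rim across the deck until it drops flat into the seat, then push the drawer fully shut. Keep your fingers off the white face, and leave the other things on the bench where they stand.

Things in the scene. Friction and masses are not known exactly. Their poses are not given: they have to be found in the camera images.
- analyser: The grain analyser, a cream cabinet 250 mm wide with a teal band; fixed. Origin on the bench under the middle of the drawer mouth in its front face. Its -x points straight out of the mouth (the way the drawer comes out), +x into the machine, z up. The front 110 mm of its body is only 72 mm tall; behind that a tower rises to 272 mm, with a grey cap to 312 mm.
- mouth (a point): The middle of the upper edge of the drawer mouth, in the analyser's front face, 49 mm above the bench and 9 mm above the drawer deck; axes as the analyser's. The disc passes under this edge only when it is down in its seat.
- drawer (a joint): How far the sample drawer is pushed in, m: 0 fully out, 0.196 fully shut (front plate against the machine). Starts at 0 to 0.02. It slides level along the analyser's x, stays where left, and takes a push of about 5 N. Its deck is a flat aluminium plate 140 mm wide, top 40 mm above the bench, which reaches 196 mm out of the mouth when fully out.
- seat (a point): The centre of the floor of the round seat in the drawer deck, 32 mm above the bench; axes parallel to the analyser's; moves with the drawer. The seat is a round recess 68 mm in diameter and 8 mm deep with a dark floor; its centre is 146 mm inwards of the drawer's front face.
- drawer_front (a point): The middle of the outer face of the drawer's teal front plate, 24 mm above the bench; axes parallel to the analyser's (the face looks along -x); moves with the drawer. The plate is 160 mm wide and spans 8 to 40 mm above the bench, its top flush with the deck, so nothing stands up at the deck's outer end.
- disc: The white reference disc: loose, 64 mm in diameter, 12 mm thick, about 160 g, a black ring 7 mm wide around a white tile 2 mm below the ring's top edge. Origin at the centre of its underside, z up. It starts flat on the deck on the outer side of the seat, up to 30 mm to either side of the line through the seat; seated, it stands 4 mm above the deck.
- disc_face: The white tile of the disc, 49 mm across, fixed in it; same origin and axes as the disc. Not to be touched.
- jar_a: A closed sample jar, 60 mm across and 80 mm tall, light brown with a white cap. Origin at the centre of its underside. Only to be left alone.
- jar_b: A closed sample jar, 60 mm across and 80 mm tall, dark brown with a yellow cap. Origin at the centre of its underside. Only to be left alone.
- jar_c: A closed sample jar, 60 mm across and 80 mm tall, straw coloured with a green cap. Origin at the centre of its underside. Only to be left alone.
- cup: A white paper cup, 68 mm across and 75 mm tall. Origin at the centre of its underside. Only to be left alone.
- bowl: A small white ceramic bowl, 100 mm across and 40 mm tall. Origin at the centre of its underside. Only to be left alone.
- brush: A cleaning brush 160 mm long lying on the bench, handle to its own -x. Only to be left alone.
- case: The disc's black storage block, 120 x 100 x 22 mm, with an empty round hole 67 mm across. Origin at the centre of its underside. Not the disc's place now: only to be left alone.
Not all that is in view belongs to the job. What is shaped like the disc but blue or red is not meant.

How it is judged (in metres and radians):
On the way, in this order (a step that is already met when the one before it is completed fails the run):
1. the disc lies flat on the floor of the seat (horizontal distance between disc and seat below 0.004 m and z of disc in the frame of seat below 0.002 m and angle between disc's own z axis and vertical below 0.06 rad), for 0.2 s.
2. the drawer is fully shut with the disc in its seat (all of step 1 and value of joint drawer above 0.192 m), for 0.2 s.
At the end, for the whole second after the job is handed in: The disc lies in the seat (centre within 4 mm of the seat's, underside within 2 mm of its floor, tilted less than 0.06 rad), at rest, and the drawer is shut to within 4 mm (all of step 2 and linear speed of disc below 0.02 m/s); the robot touches nothing.
It fails at once if the disc is lifted more than 6 mm above the deck (z of disc in the frame of seat above 0.014 m).
It fails at once if the disc is pinched or pressed with more than 30 N (contact force between the fingers and disc above 30 N).
It fails at once if the white face is touched (contact force between any of the fingers, the arm and disc_face above 0.3 N).
It fails at once if another thing on the bench is moved more than 15 mm (distance of any of jar_a, jar_b, jar_c, cup, bowl, brush, case from where it was at the start of the episode above 0.015 m).
It also fails if it takes over 61 s, if anything falls off the work surface, if the arm or the gripper's body presses on something with over 40 N, if the wrist force passes 120 N, or if a joint passes its speed limit or range.

## Robot

A 6-joint arm with a two-finger parallel gripper is mounted at the origin on the work surface. World frame = base frame: x ahead of the robot, y to its left, z up, the work surface at z = 0. Lengths are in m, angles in degrees, forces in N, time in s.
With the tool pointing down it reaches from about 0.35 to 0.875 m from the base axis. Payload 4.2 kg.
Tool frame: the origin (TCP) lies at the very end of the fingers, on their centre line; the grasp point (between the pads) lies 19 mm behind it; y points along the fingers, z is the direction in which the jaws open and shut, and the axes are right-handed (so a half turn about y gives the same grasp; the last joint's range is limited). The gripper opens to 87 mm and grips with 3 to 60 N. Pads are 19 mm wide; open, the fingers measure 117 mm over their backs; the gripper's body (75 mm by 190 mm) begins 51 mm behind the grasp point.
Start: joints at [-50.329, 22.042, 0.453, 0, -68.411, -14.817], TCP at [0.263, -0.567, 0.223] pointing down, gripper open.
Joint ranges: [-179.83, 179.83], [-69.29, 118.12], [-61.27, 80.66], [-181.25, 117.63], [-171.15, -9.14], [-177.46, 177.46]. Speed limits (degrees/s): [159.86, 159.86, 180, 180, 180, 180].

## Interface

Orientations are given as a 3x3 rotation matrix whose columns are the frame's x, y, z axes.
In Python, from station import r, eyes gives the robot as it stands.
- The arm moves only by the tool play_rows, never from a script. Its argument "deltas" is one flat list of numbers, 5 for each row, row after row: the closure in counts, from 0 (fully open) to 255 (shut), then the shift along the tool's x, y, z in mm, then the turn about the tool's y in rad. In form: [claw, tx, ty, tz, roll, claw, tx, ty, tz, roll, ...]. A call has exactly 10 rows; each row shifts and turns the commanded pose from where the row before left it, along the tool's axes as they then stand; what a row does not reach is not made up. A row lasts 1/10 s, in which the tool goes at most 50 mm and 8.59 degrees, less where a joint would pass 70% of its speed; a pose out of reach is approached as far as the arm can. A call is refused whole if a number of a shift passes 50 or a number of a turn 0.15, either way. A call with a gripper value outside its range is refused whole. The fingers move at their own pace and stop on an object; the grip force is fixed at half the most. Time passes only in rows, so rows that do not move let the fingers close, or fill a call up. It gives the time, the measured TCP pose, the force and the opening at its end, in the units of the state.
- r.sense(): the state, without advancing time (a new reading comes with each control period).
- eyes.capture(name): name is "scene" or "side" or "wrist"; returns a dict with "img" (480x640x3 uint8, blue, green, red), "vfov" (degrees; the focal length in pixels is half the picture's height over the tangent of half this angle, whatever the lens; pixels are square), "cx", "cy" (the principal point, pixels), "R" (3x3) and "t" (3): a world point X has camera coordinates R X + t; the wrist camera has in their place "tool_from_camera" (4x4, takes a point from camera to tool coordinates, whose origin is the TCP and whose axes are the tool frame's). Camera axes: x right, y down, z forward; pixel columns grow to the right and rows downward; lengths in m; the calibration is good to about 2 mm. The wrist camera is an equidistant fisheye: a pixel r from the principal point sees the ray r / f radians off the axis. A picture is of the moment at which its call begins: read the wrist's pose just before it. There is no depth.
- r.finish_job(): hands the job in, once; it reports no verdict.
The state is a dict: "time_s": time; "joints": joint angles; "joint_velocities": joint speeds; "effort": joint torques, N m; "tcp_pos": TCP position; "ee_rot": TCP orientation; "wrist_force": force on the tool from outside, world axes, zero at the start; "moment": the same for the moment, N m; "gripper_width": opening from 0.0 (shut) to 1.0 (fully open).
Only numpy, scipy, OpenCV 4.12 (cv2) and the standard library are available. Lean on these libraries where they do the work, as an engineer would, in place of code of your own. Each camera call takes 0.05 s, during which the arm holds its last target.

## Working session

There is one attempt and no reset: what is moved stays moved. The work goes in short steps, Python scripts to look and compute and a tool call to move; the robot and the scene stay as the last step left them, time stands still between calls to the robot, and variables do not carry over. Pictures are saved under pics/ and viewed, and the job is handed in when it is done.

Besides the shell and the picture viewer there is one more tool, called after "Request:" by a JSON object that holds its "api" and its "payload". play_rows: Moves the arm, as the interface text tells. Its arguments: {"type":"object","properties":{"deltas":{"type":"array","items":{"type":"number"}}},"required":["deltas"]}

```bash
mkdir -p pics; ls; python3 - <<'E'
from station import r, eyes
import cv2
s=r.sense(); print(s)
for n in ("scene","side","wrist"):
    c=eyes.capture(n); cv2.imwrite(f"pics/{n}0.png",c["img"]); print({k:v for k,v in c.items() if k!="img"})
E
```

```text
pics
{'time_s': 0.0, 'joints': array([-5.03293980e+01,  2.20904809e+01,  3.79430588e-01, -2.89120433e-02,
       -6.84121604e+01, -1.48184538e+01]), 'joint_velocities': array([-0.06317673,  0.068444  , -0.0294641 , -0.08343966, -0.00058906,
        0.02493838]), 'effort': array([-1.62549539e-03, -3.90665352e+01,  1.87401026e+01,  4.21983764e+00,
        1.09158049e-02, -1.80742099e-04]), 'tcp_pos': array([ 0.2624502 , -0.56655163,  0.22146039]), 'ee_rot': array([[ 9.07473511e-01, -1.01158124e-03, -4.20108085e-01],
       [ 4.20109292e-01,  1.95474418e-03,  9.07471411e-01],
       [-9.67772223e-05, -9.99997578e-01,  2.19885324e-03]]), 'wrist_force': array([0.50585697, 0.70924642, 0.03352701]), 'moment': array([ 0.01777378,  0.01501984, -0.00578458]), 'gripper_width': 0.9989055840631501}
{'vfov': 47.828929426868584, 'cx': 313.204432469092, 'cy': 241.04610752484533, 'R': array([[-0.32698839,  0.9450264 ,  0.00192071],
       [ 0.81196813,  0.28198764, -0.51106823],
       [-0.48351459, -0.16555382, -0.859538  ]]), 't': array([ 0.09344016, -0.45889125,  1.29894896])}
{'vfov': 47.815744687513096, 'cx': 326.3241750656183, 'cy': 236.24764794608893, 'R': array([[-0.90097762, -0.43334871,  0.0211714 ],
       [-0.2503485 ,  0.47940736, -0.84112675],
       [ 0.35435147, -0.76313661, -0.5404235 ]]), 't': array([0.51762513, 0.1379722 , 1.03956544])}
{'vfov': 65.70646984690485, 'cx': 314.8976353955693, 'cy': 234.8605894133465, 'tool_from_camera': array([[-8.12025102e-05,  9.65260119e-01,  2.61290828e-01,
        -7.10824923e-02],
       [-5.12883840e-04, -2.61290835e-01,  9.65259984e-01,
        -1.61903335e-01],
       [ 9.99999865e-01, -5.56303096e-05,  5.16283788e-04,
        -4.97420765e-04],
       [ 0.00000000e+00,  0.00000000e+00,  0.00000000e+00,
         1.00000000e+00]])}
```

View pics/scene0.png

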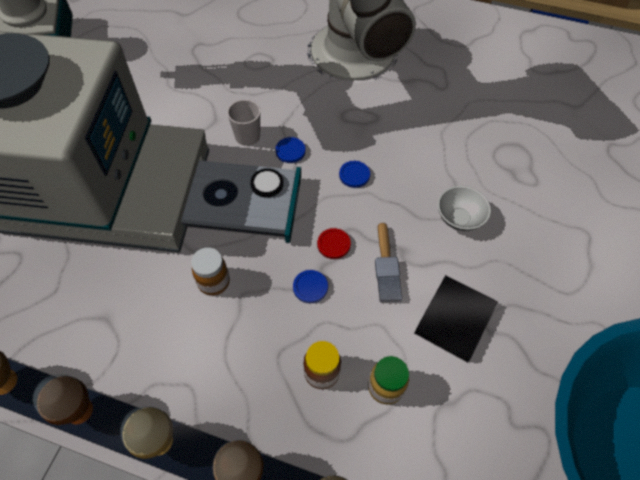

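View pics/side0.png

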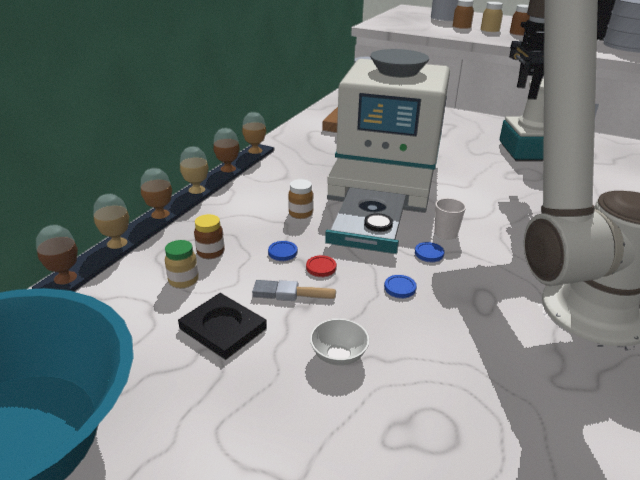

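View pics/wrist0.png

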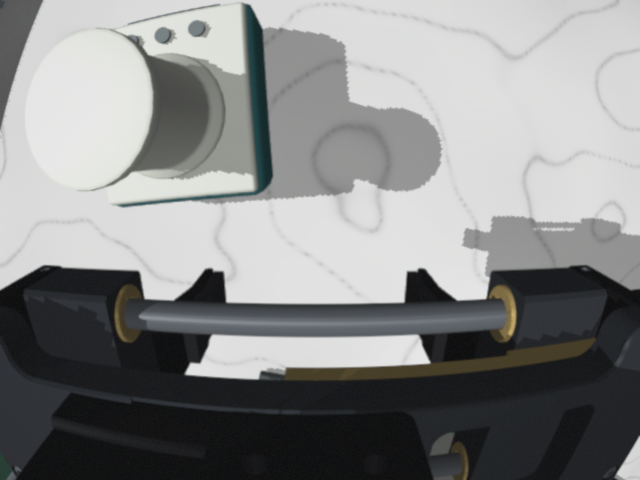

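```bash
python3 - <<'E'
import cv2
a=cv2.imread("pics/scene0.png")[120:260,165:325]; cv2.imwrite("pics/s0c.png",cv2.resize(a,None,fx=5,fy=4.0*5/4,interpolation=cv2.INTER_CUBIC)[:600] if 0 else cv2.resize(a[10:130],None,fx=5,fy=5,interpolation=cv2.INTER_CUBIC))
a=cv2.imread("pics/side0.png")[150:260,315:475]; cv2.imwrite("pics/d0c.png",cv2.resize(a,None,fx=5,fy=5,interpolation=cv2.INTER_CUBIC))
E
```

```text
(no output)
```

View pics/s0c.png

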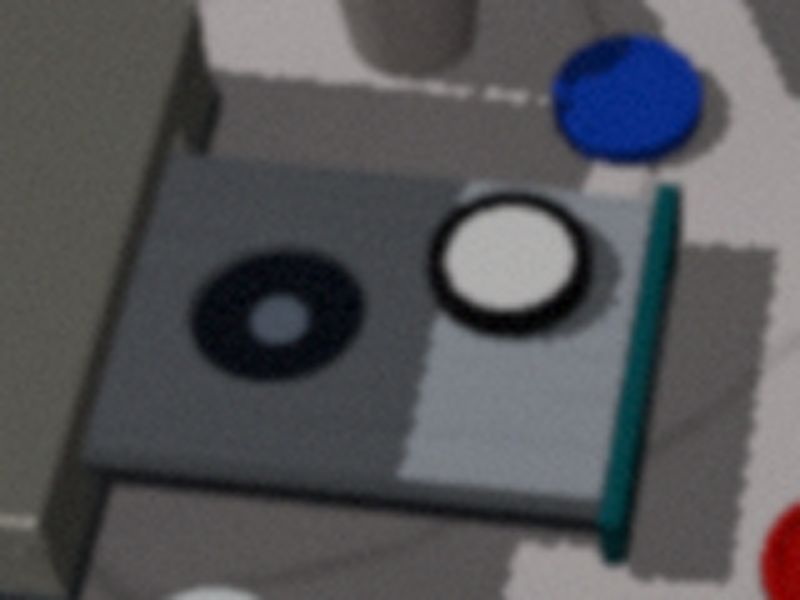

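View pics/d0c.png

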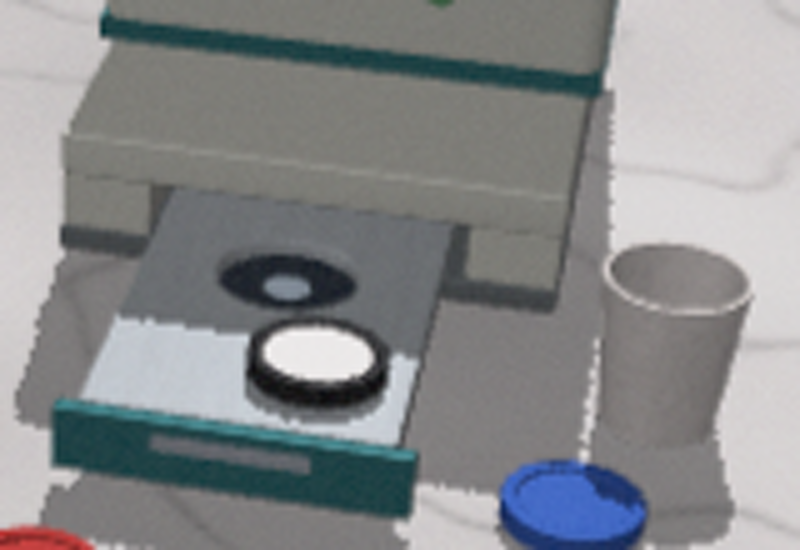

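```bash
cat > h.py <<'E'
import numpy as np
from station import r, eyes
CAL={}
def ray(c,u,v):
    f=240/np.tan(np.radians(c["vfov"]/2)); d=np.array([(u-c["cx"])/f,(v-c["cy"])/f,1])
    R=np.array(c["R"]);return -R.T@c["t"], R.T@d
def at(c,u,v,z):
    o,d=ray(c,u,v); return o+d*(z-o[2])/d[2]
E
python3 - <<'E'
from h import *
import cv2,pickle
cs=eyes.capture("scene");cd=eyes.capture("side")
S=lambda x,y,z:at(cs,165+x/5-.4,130+y/5-.4,z).round(4)
D=lambda x,y,z:at(cd,315+x/5-.4,150+y/5-.4,z).round(4)
print("seat",S(278,315,.040),D(287,281,.040))
print("disc tile",S(510,258,.050),D(319,353,.050))
print("deckfront corners",S(680,185,.04),S(625,522,.04),D(55,403,.04),D(415,455,.04))
print("deck at mouth",S(170,155,.04),S(90,462,.04))
print("deck side front",S(655,200,.04),S(605,500,.04))
print("mach base corners", D(65,240,0),D(555,305,0))
print("mach front top edge", D(65,138,.072),D(570,205,.072),S(195,5,.072))
E
```

```text
seat [ 0.5142 -0.1091  0.04  ] [ 0.5056 -0.1032  0.04  ]
disc tile [ 0.4667 -0.0319  0.05  ] [ 0.4631 -0.0325  0.05  ]
deckfront corners [0.4045 0.0147 0.04  ] [0.5577 0.0485 0.04  ] [0.5556 0.045  0.04  ] [0.4017 0.0115 0.04  ]
deck at mouth [ 0.4568 -0.1815  0.04  ] [ 0.5982 -0.1473  0.04  ]
deck side front [0.4148 0.008  0.04  ] [0.5512 0.0382 0.04  ]
mach base corners [ 0.6464 -0.157   0.    ] [ 0.4024 -0.2103  0.    ]
mach front top edge [ 0.6358 -0.1311  0.072 ] [ 0.3948 -0.18    0.072 ] [ 0.4064 -0.188   0.072 ]
```

Request:
{"api": "play_rows", "payload": {"deltas": [0,0,-37,0,0,0,0,-37,0,0,0,0,-37,0,0,0,0,-37,0,0,138,32,0,34,0,138,32,0,34,0,138,32,0,34,0,138,32,0,34,0,138,32,0,34,0,138,32,0,34,0]}}

```text
time_s: 1.25
tcp_pos: [0.3512, -0.2995, 0.3706]
ee_rot: [[0.908, 0.0, -0.42], [0.42, 0.0, 0.908], [0.0, -1.0, -0.0]]
wrist_force: [0.3, 0.9, -0.3]
gripper_width: 0.54
```

```bash
python3 - <<'E'
from h import *
s=r.sense();p=s["tcp_pos"];print(p,s["joints"].round(1),s["gripper_width"])
R=s["ee_rot"];y0=np.arctan2(R[1,0],R[0,0]);d=(np.array([.477,-.011])-p[:2])/10
for k in range(10):
    y=y0+.148*k; X=np.array([np.cos(y),np.sin(y)]);Z=np.array([-X[1],X[0]])
    print(round(1000*d@X),round(1000*d@Z))
E
```

```text
[ 0.35119274 -0.29946278  0.37058244] [-20.2   1.4  -5.2  -0.  -83.4 -45. ] 0.5399674883051472
24 21
26 17
29 13
30 9
31 4
31 0
31 -5
30 -10
28 -14
26 -18
```

Request:
{"api": "play_rows", "payload": {"deltas": [138,24,0,21,-0.148,138,26,0,17,-0.148,138,29,5,13,-0.148,138,30,10,9,-0.148,138,31,15,4,-0.148,138,31,15,0,-0.148,138,31,15,-5,-0.148,138,30,15,-10,-0.148,138,28,15,-14,-0.148,138,26,10,-18,-0.148]}}

```text
time_s: 2.25
tcp_pos: [0.4768, -0.0121, 0.2695]
ee_rot: [[-0.342, -0.001, -0.94], [0.94, -0.0, -0.342], [0.0, -1.0, 0.001]]
wrist_force: [0.8, -0.8, -0.0]
gripper_width: 0.461
```

```bash
python3 - <<'E'
from h import *
import cv2
s=r.sense();print(s["tcp_pos"],s["joints"].round(1),s["gripper_width"],s["wrist_force"])
c=eyes.capture("wrist"); cv2.imwrite("pics/w1.png",c["img"])
import pickle; pickle.dump((s,c),open("w1.pkl","wb"))
E
```

```text
[ 0.47684383 -0.01211732  0.26951371] [ 18.1   5.5 -14.8  -0.  -69.7   1.9] 0.46103085220286477 [ 0.84148814 -0.80768675 -0.01573957]
```

View pics/w1.png

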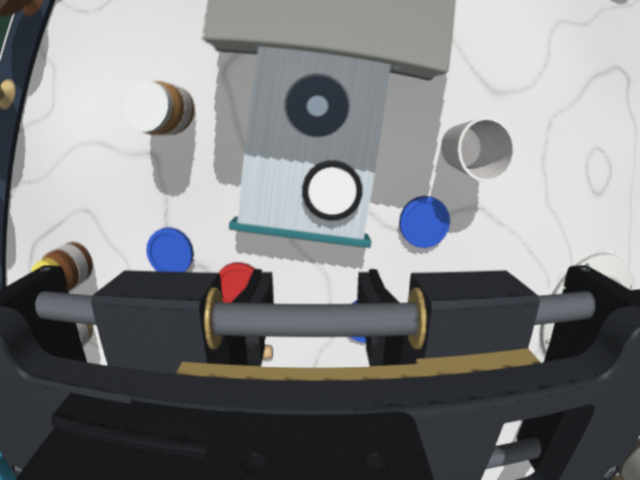

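```bash
python3 - <<'E'
import cv2
a=cv2.imread("pics/w1.png")[50:250,225:385]; cv2.imwrite("pics/w1c.png",cv2.resize(a[:150],None,fx=4,fy=4,interpolation=cv2.INTER_CUBIC)); cv2.imwrite("pics/w1d.png",cv2.resize(a[80:],None,fx=5,fy=5,interpolation=cv2.INTER_CUBIC))
E
```

```text
(no output)
```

View pics/w1c.png

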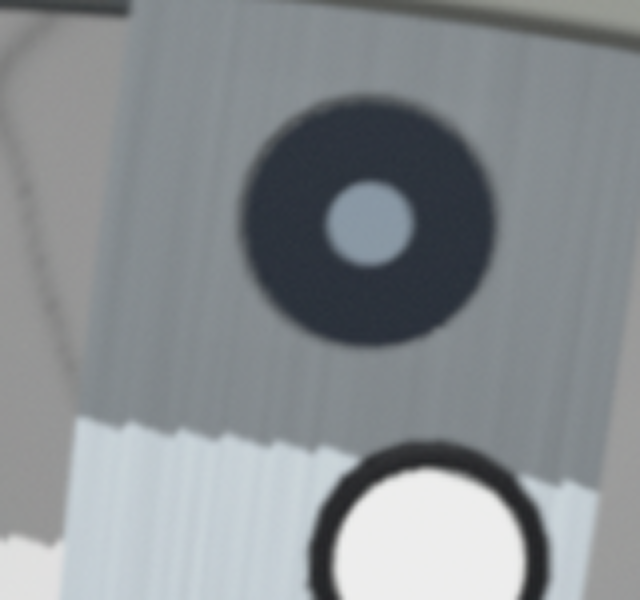

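View pics/w1d.png

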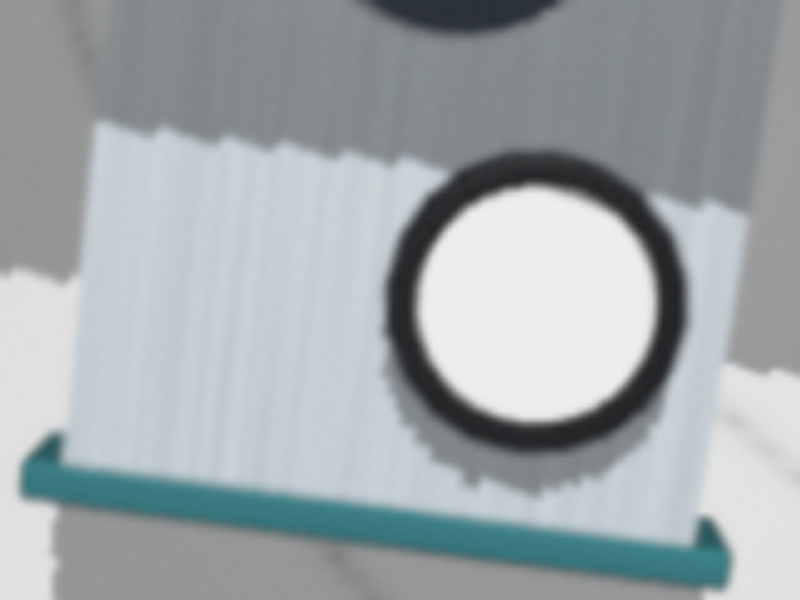

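```bash
cat >> h.py <<'E'
def wat(s,c,u,v,z):
    f=240/np.tan(np.radians(c["vfov"]/2)); a=np.array([u-c["cx"],v-c["cy"]]); rr=np.hypot(*a); th=rr/f
    d=np.array([*(np.sin(th)*a/rr),np.cos(th)]); T=np.array(c["tool_from_camera"]); R=np.array(s["ee_rot"])
    o=s["tcp_pos"]+R@T[:3,3]; d=R@T[:3,:3]@d
    return o+d*(z-o[2])/d[2]
E
python3 - <<'E'
from h import *
import pickle
s,c=pickle.load(open("w1.pkl","rb"))
C=lambda x,y,z:wat(s,c,225+x/4-.4,50+y/4-.4,z)
D=lambda x,y,z:wat(s,c,225+x/5-.4,130+y/5-.4,z)
seat=C(370,224,.032);rim=C(368,221,.04);disc=D(537,304,.05);dr=D(537,301,.052)
a,b=D(22,497,.04),D(728,585,.04)
print(seat,rim,disc,dr,a,b,(a+b)/2,np.linalg.norm(a-b))
e=(a-b)/np.linalg.norm(a-b); 
ang=np.degrees(np.arctan2(e[1],e[0]));print(ang)
n=np.array([e[1],-e[0],0]);print("seat pred",(a+b)/2+.146*n)
v=seat-disc;v[2]=0;print(v,np.linalg.norm(v),np.degrees(np.arctan2(v[1],v[0])), "lat",v@e,"along",v@n)
# deck side edges direction
p,q=D(65,460,.04),C(130,10,.04);print(np.degrees(np.arctan2(*(p-q)[[1,0]])))
E
```

```text
[ 0.5105976  -0.11152108  0.032     ] [ 0.51117835 -0.11144738  0.04      ] [ 0.46571489 -0.03319605  0.05      ] [ 0.46612284 -0.03402468  0.052     ] [0.55667279 0.04640994 0.04      ] [0.40282609 0.01191827 0.04      ] [0.47974944 0.02916411 0.04      ] 0.15766572763695116
12.63647762899043
seat pred [ 0.51168906 -0.11329944  0.04      ]
[ 0.04488271 -0.07832503  0.        ] 0.09027329815615844 -60.18593268317408 lat 0.02666080906884164 along 0.08624656294476579
102.44401275415544
```

Request:
{"api": "play_rows", "payload": {"deltas": [138,0,0,0,-0.0855,138,0,0,0,-0.0855,138,9,38,4,0,138,9,38,4,0,138,9,38,4,0,138,9,38,4,0,138,6,38,4,0,138,0,12,0,0,138,0,12,0,0,138,0,10,0,0]}}

```text
time_s: 3.3
tcp_pos: [0.4389, 0.0134, 0.0459]
ee_rot: [[-0.492, -0.0, -0.871], [0.871, -0.0, -0.492], [0.0, -1.0, 0.001]]
wrist_force: [-0.3, 0.3, -0.0]
gripper_width: 0.459
```

```bash
python3 - <<'E'
from h import *
import cv2,pickle
s=r.sense();print(s["tcp_pos"],s["ee_rot"],s["wrist_force"])
c=eyes.capture("wrist"); cv2.imwrite("pics/w2.png",c["img"]);pickle.dump((s,c),open("w2.pkl","wb"))
c=eyes.capture("side"); cv2.imwrite("pics/d2.png",cv2.resize(c["img"][140:280,300:480],None,fx=4,fy=4,interpolation=cv2.INTER_CUBIC))
R=s["ee_rot"];p=s["tcp_pos"]
disc=np.array([.4659,-.0335,0]);seat=np.array([.5108,-.1118,0])
for q in(disc,seat): print(((q-p)@R*1000).round(1))
E
```

```text
[0.43893231 0.01338426 0.04585545] [[-4.91642543e-01 -4.72764996e-04 -8.70796983e-01]
 [ 8.70797111e-01 -2.23599112e-04 -4.91642494e-01]
 [ 3.77219291e-05 -9.99999863e-01  5.21613228e-04]] [-0.34405608  0.30103453 -0.04846027]
[-54.1  45.9  -0.5]
[-144.3   45.8   -1.1]
```

View pics/w2.png

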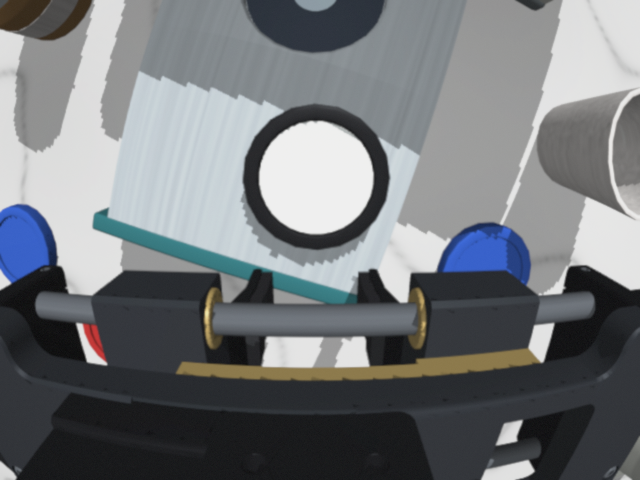

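View pics/d2.png

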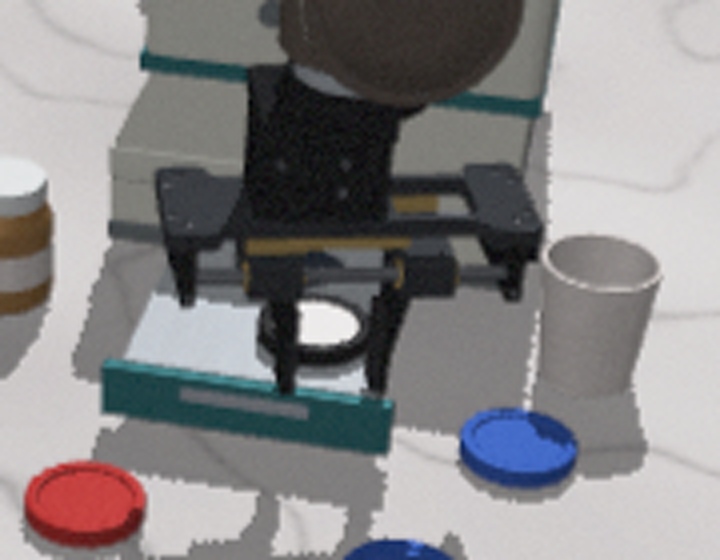

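Request:
{"api": "play_rows", "payload": {"deltas": [138,0,3.5,-1,0,138,-5,0,0,0,138,-8,0,0,0,138,-8,0,0,0,138,-8,0,0,0,138,-8,0,0,0,138,-8,0,0,0,138,-8,0,0,0,138,-8,0,0,0,138,-5,0,0,0]}}

```text
time_s: 4.4
tcp_pos: [0.4727, -0.0442, 0.043]
ee_rot: [[-0.491, 0.0, -0.871], [0.871, 0.0, -0.491], [-0.0, -1.0, -0.0]]
wrist_force: [-1.3, 2.2, 1.1]
gripper_width: 0.461
```

```bash
cat > look.py <<'E'
from h import *
import cv2,pickle,sys
n=sys.argv[1]
s=r.sense();print(s["tcp_pos"],s["wrist_force"],s["gripper_width"],s["time_s"])
c=eyes.capture("wrist"); cv2.imwrite(f"pics/w{n}.png",c["img"]);pickle.dump((s,c),open(f"w{n}.pkl","wb"))
R=s["ee_rot"];p=s["tcp_pos"]
print(((np.array([.5108,-.1118,0])-p)@R*1000).round(1))
E
python3 look.py 3
```

```text
[ 0.47270956 -0.04423028  0.04303961] [-1.33046504  2.1833479   1.10744405] 0.46059357347014546 4.4
[-77.6  43.    0. ]
```

View pics/w3.png

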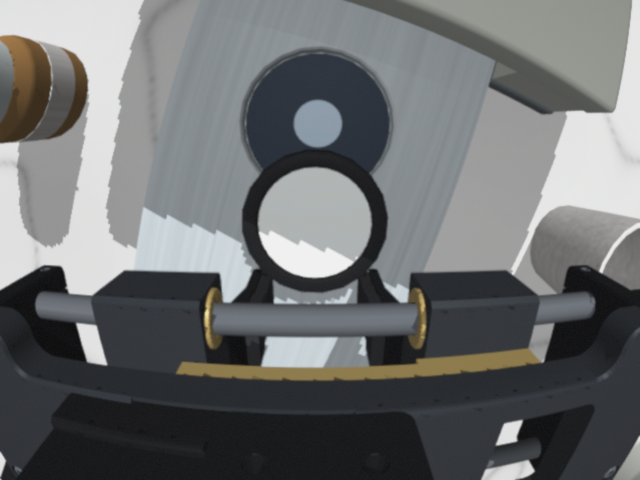

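```bash
python3 - <<'E'
from h import *
import pickle
s,c=pickle.load(open("w3.pkl","rb"));R=s["ee_rot"];p=s["tcp_pos"]
for u,v,z in((315.5,222,.05),(315,220,.052),(318,123,.032),(317.5,118,.04)):
    w=wat(s,c,u,v,z);print(w.round(4),((w-p)@R*1000).round(1))
E
```

```text
[ 0.49   -0.0752  0.05  ] [-35.5  -7.    0.1]
[ 0.4909 -0.0762  0.052 ] [-36.8  -9.   -0.1]
[ 0.5099 -0.1128  0.032 ] [-78.   11.    1.3]
[ 0.5111 -0.1144  0.04  ] [-80.   3.   1.]
```

Request:
{"api": "play_rows", "payload": {"deltas": [138,-4,0,0.5,0,138,-4,0,0,0,138,-4,0,0,0,138,-4,0,0,0,138,-4,0,0,0,138,-4,0,0,0,138,-4,0,0,0,138,-4,0,0,0,138,-4,0,0,0,138,-2,0,0,0]}}

```text
time_s: 5.45
tcp_pos: [0.4909, -0.0773, 0.043]
ee_rot: [[-0.491, 0.0, -0.871], [0.871, -0.0, -0.491], [-0.0, -1.0, -0.0]]
wrist_force: [-0.1, 1.2, -0.2]
gripper_width: 0.46
```

```bash
python3 look.py 4
```

```text
[ 0.49085859 -0.07732511  0.04304656] [-0.14304194  1.22001011 -0.23950265] 0.46021187584467993 5.45
[-39.8  43.1  -0.4]
```

View pics/w4.png

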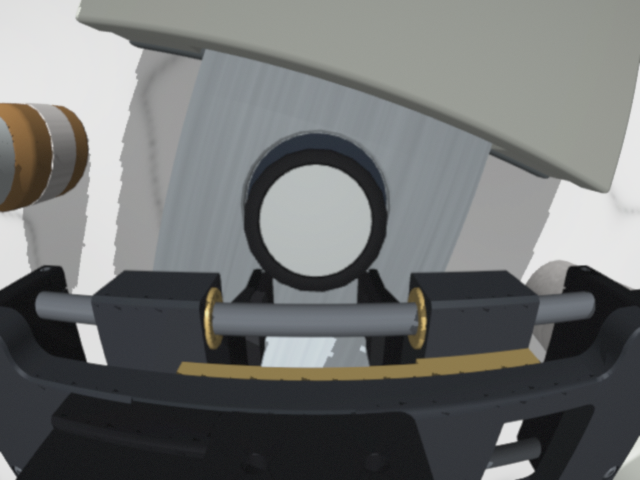

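Request:
{"api": "play_rows", "payload": {"deltas": [138,-1,0,0,0,138,-1,0,0,0,138,-1,0,0,0,138,-1,0,0,0,138,-1,0,0,0,138,-0.5,0,0,0,138,0,0,0,0,138,0,0,0,0,138,0,0,0,0,138,0,0,0,0]}}

```text
time_s: 6.5
tcp_pos: [0.4933, -0.0817, 0.043]
ee_rot: [[-0.492, -0.0, -0.871], [0.871, -0.0, -0.492], [0.0, -1.0, 0.0]]
wrist_force: [-0.6, 0.3, 0.4]
gripper_width: 0.458
```

```bash
python3 look.py 5
```

```text
[ 0.49325656 -0.08168745  0.04303606] [-0.62983412  0.29064242  0.41871452] 0.45837279130664127 6.5
[-34.8  43.   -0.5]
```

View pics/w5.png

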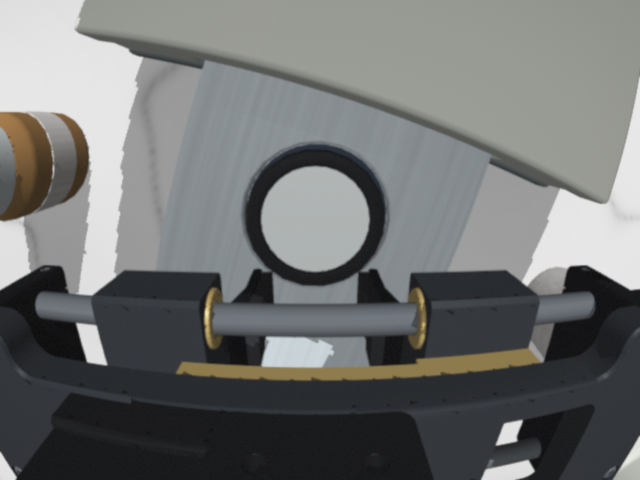

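```bash
python3 - <<'E'
from h import *
import cv2
a=cv2.imread("pics/w5.png")[125:305,225:405]; cv2.imwrite("pics/w5c.png",cv2.resize(a,None,fx=3.3,fy=3.3,interpolation=cv2.INTER_CUBIC))
c=eyes.capture("side"); cv2.imwrite("pics/d5.png",cv2.resize(c["img"][150:260,310:470],None,fx=5,fy=5,interpolation=cv2.INTER_CUBIC))
E
```

```text
(no output)
```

View pics/w5c.png

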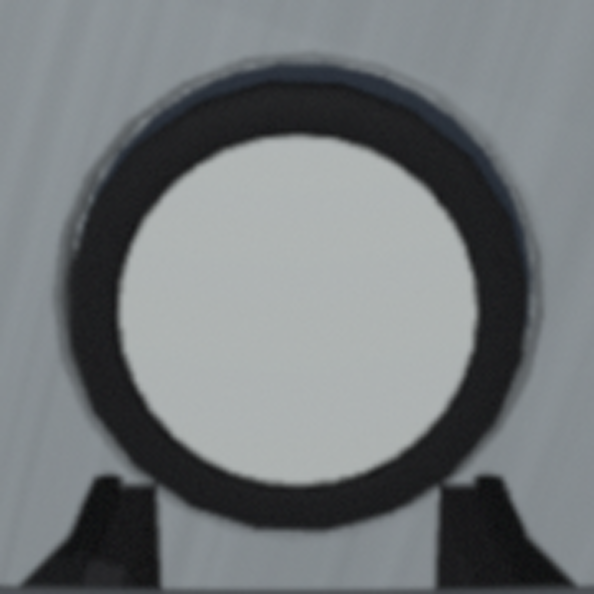

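View pics/d5.png

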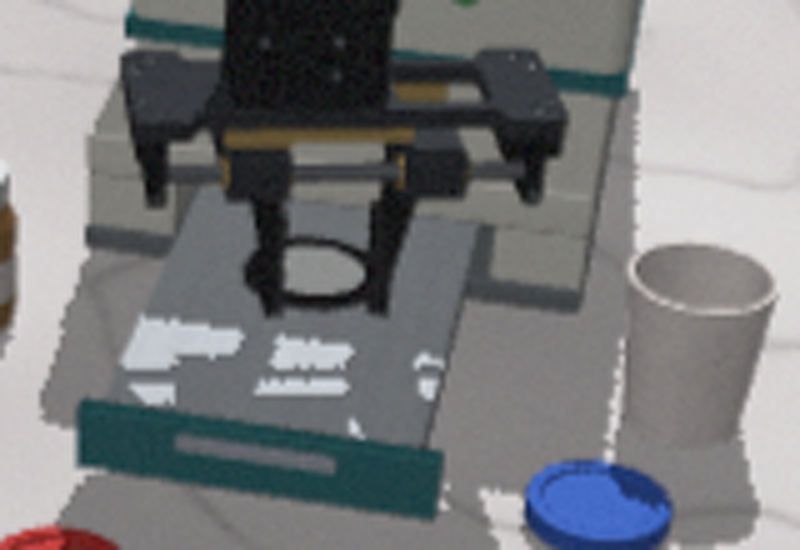

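```bash
cat > fit.py <<'E'
from h import *
import cv2,pickle,sys
from scipy.optimize import least_squares
# fit tile circle (r .0245) centre/z/tilt in wrist image
def fit(n,seed):
    s,c=pickle.load(open(f"w{n}.pkl","rb"));g=cv2.cvtColor(c["img"],cv2.COLOR_BGR2GRAY)
    lo=(g>75).astype(np.uint8)  # ring darker
    _,lab=cv2.connectedComponents(lo); m=(lab==lab[seed[1],seed[0]]).astype(np.uint8)
    k=max(cv2.findContours(m,cv2.RETR_EXTERNAL,cv2.CHAIN_APPROX_NONE)[0],key=len)[:,0,:].astype(float)
    e=cv2.fitEllipse(k.astype(np.float32));print(n,m.sum(),e)
    h=g.shape; f=240/np.tan(np.radians(c["vfov"]/2));T=np.array(c["tool_from_camera"]);R=s["ee_rot"]
    def proj(P):
        q=((P-s["tcp_pos"])@R-T[:3,3])@T[:3,:3]; th=np.arctan2(np.hypot(q[:,0],q[:,1]),q[:,2]);a=np.arctan2(q[:,1],q[:,0])
        return np.c_[c["cx"]+f*th*np.cos(a),c["cy"]+f*th*np.sin(a)]
    t=np.linspace(0,2*np.pi,120,endpoint=False)
    from scipy.spatial import cKDTree
    def res(v):
        P=np.c_[v[0]+.0245*np.cos(t),v[1]+.0245*np.sin(t),v[2]+.0245*(v[3]*np.cos(t)+v[4]*np.sin(t))]
        pp=proj(P); ctr=pp.mean(0)
        # radial distance compare
        ak=np.arctan2(*(k-ctr).T[::-1]);rk=np.hypot(*(k-ctr).T);ap=np.arctan2(*(pp-ctr).T[::-1]);rp=np.hypot(*(pp-ctr).T)
        o=np.argsort(ap);return np.interp(ak,ap[o],rp[o],period=2*np.pi)-rk-.5
    w=wat(s,c,*e[0],.045)
    b=least_squares(res,[w[0],w[1],.045,0,0],loss="soft_l1")
    print(b.x.round(4),np.sqrt(np.mean(b.fun**2)).round(2))
for a in sys.argv[1:]:
    n,u,v=a.split(",");fit(n,(int(u),int(v)))
E
python3 fit.py 1,332,191 2,316,177 3,315,222 4,316,220 5,315,218
```

```text
1 1925 ((331.8860168457031, 190.3892059326172), (48.10710906982422, 49.12368392944336), 74.81291198730469)
[ 0.4677 -0.0356  0.0721  0.039  -0.037 ] 0.3
2 10480 ((315.7269287109375, 177.2628631591797), (114.00082397460938, 115.23423767089844), 90.50892639160156)
[ 4.654e-01 -3.390e-02  5.270e-02 -3.000e-04 -6.700e-03] 0.31
3 10113 ((314.2369079589844, 222.3075714111328), (111.3033676147461, 113.85005187988281), 86.826904296875)
[ 0.4902 -0.0745  0.0519  0.0006  0.0247] 0.31
4 10018 ((315.1426696777344, 220.09852600097656), (111.90485382080078, 112.17481994628906), 68.78231811523438)
[ 0.5084 -0.1084  0.0493 -0.0461  0.0966] 0.28
5 9167 ((314.7728576660156, 218.52334594726562), (105.91167449951172, 108.37367248535156), 90.7898178100586)
[ 0.5106 -0.1119  0.0437 -0.0067  0.0072] 0.28
```

```bash
python3 - <<'E'
from h import *
c=eyes.capture("scene")
for n,u,v,z in(("red",334,243,.01),("blue",311,286,.01),("blue2",354,173,.01),("blue3",290,150,.01),("brushtip",382,225,.01),("jar cap",208,263,.08),("cup top",243,108,.075)):
    print(n,at(c,u,v,z)[:2].round(3))
s=r.sense();p=s["tcp_pos"];y=np.radians(102.6);X=np.array([np.cos(y),np.sin(y)]);Z=np.array([-X[1],X[0]])
R=s["ee_rot"];q=p+R@[.02,0,0];d=np.array([.4742,.0536])-q[:2];print(1000*d@X,1000*d@Z,np.degrees(np.arctan2(R[1,0],R[0,0])))
E
```

```text
red [0.532 0.126]
blue [0.63  0.115]
blue2 [0.362 0.114]
blue3 [ 0.348 -0.03 ]
brushtip [0.464 0.201]
jar cap [ 0.679 -0.051]
cup top [ 0.327 -0.137]
117.07433268091806 -16.693020508969685 119.45017666483118
```

Request:
{"api": "play_rows", "payload": {"deltas": [138,6,0,0,0,138,14,0,0,0,138,0,-25,0,0.147,138,0,-15,0,0.147,138,24,0,-3,0,138,24,0,-3,0,138,24,0,-4,0,138,24,0,-4,0,138,22,0,-3,0,138,0,5,0,0]}}

```text
time_s: 7.65
tcp_pos: [0.4745, 0.0573, 0.0787]
ee_rot: [[-0.222, 0.002, -0.975], [0.975, 0.001, -0.222], [0.0, -1.0, -0.003]]
wrist_force: [0.4, -0.4, -0.9]
gripper_width: 0.457
```

```bash
python3 look.py 6; python3 fit.py 6,316,100; python3 - <<'E'
from h import *
s=r.sense();R=s["ee_rot"];print(np.degrees(np.arctan2(R[1,0],R[0,0])),((np.array([.4797,.0292,0.024])-s["tcp_pos"])@R*1000).round(1))
E
```

```text
[0.47448654 0.05727969 0.07873251] [ 0.35385691 -0.36626443 -0.86621697] 0.45741661590159594 7.65
[-173.    78.6    2.4]
6 195431 ((328.6451416015625, 169.02308654785156), (411.4224853515625, 706.1060180664062), 92.00826263427734)
[ 0.4936 -0.0334  0.195  -0.3047  1.6456] 39.14
102.7620793664485 [-27.5  53.4  -0.3]
```

View pics/w6.png

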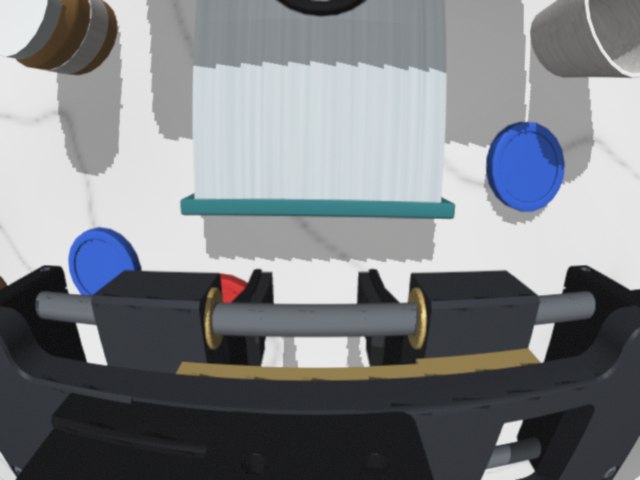

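Request:
{"api": "play_rows", "payload": {"deltas": [138,0,20,0,0,138,0,20,0,0,138,0,12,0,0,138,0,0,0,0,138,-8,0,0,0,138,-6,0,0,0,138,-6,0,0,0,138,-10,0,0,0,138,-12,0,0,0,138,-12,0,0,0]}}

```text
time_s: 8.7
tcp_pos: [0.486, 0.0018, 0.0267]
ee_rot: [[-0.217, 0.001, -0.976], [0.976, 0.001, -0.217], [0.001, -1.0, -0.001]]
wrist_force: [-1.8, 5.4, 0.9]
gripper_width: 0.457
```

```bash
python3 look.py 7;  python3 fit.py 7,316,30
```

```text
[0.48604638 0.00181325 0.026663  ] [-1.82161158  5.43093768  0.87266254] 0.4570200435974851 8.7
[-116.3   26.5    0.5]
7 194820 ((324.02288818359375, 167.86428833007812), (410.3575439453125, 697.8815307617188), 91.40465545654297)
[ 0.5055 -0.0889  0.1426 -0.3266  1.6477] 38.56
```

View pics/w7.png

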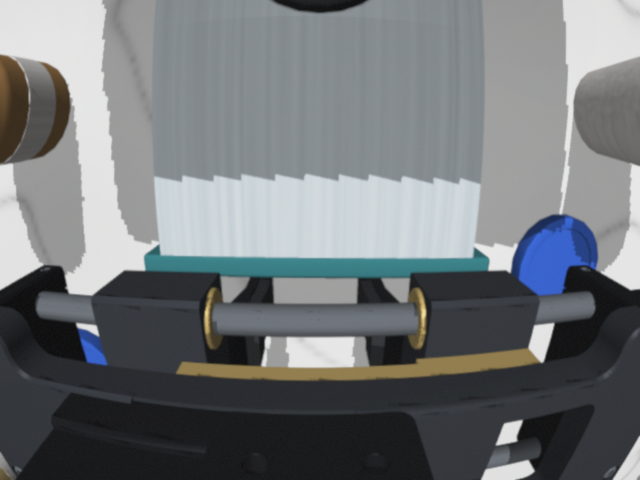

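Request:
{"api": "play_rows", "payload": {"deltas": [138,-12,0,0,0,138,-12,0,0,0,138,-12,0,0,0,138,-12,0,0,0,138,-12,0,0,0,138,-12,0,0,0,138,-12,0,0,0,138,-12,0,0,0,138,-12,0,0,0,138,-8,0,0,0]}}

```text
time_s: 9.75
tcp_pos: [0.5105, -0.1117, 0.0265]
ee_rot: [[-0.217, -0.002, -0.976], [0.976, 0.001, -0.217], [0.001, -1.0, 0.001]]
wrist_force: [-2.0, 5.1, 4.2]
gripper_width: 0.462
```

```bash
python3 look.py 8; python3 - <<'E'
from h import *
import cv2
c=eyes.capture("side"); cv2.imwrite("pics/d8.png",c["img"])
E
```

```text
[ 0.51045233 -0.11171353  0.02648736] [-2.02817286  5.09722774  4.18388983] 0.46161210684514853 9.75
[-0.2 26.5 -0.4]
```

View pics/w8.png

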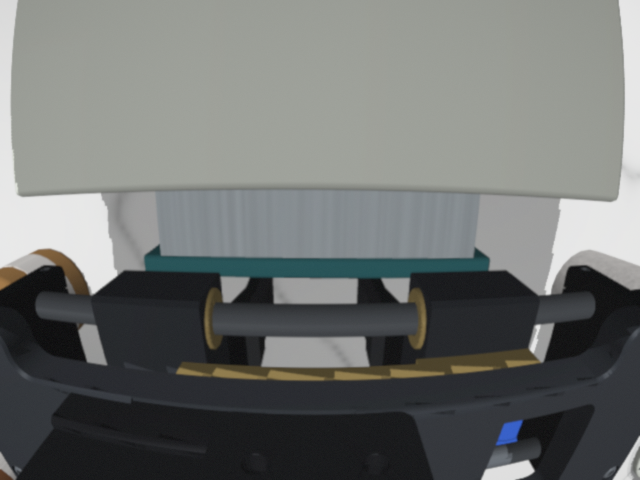

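View pics/d8.png

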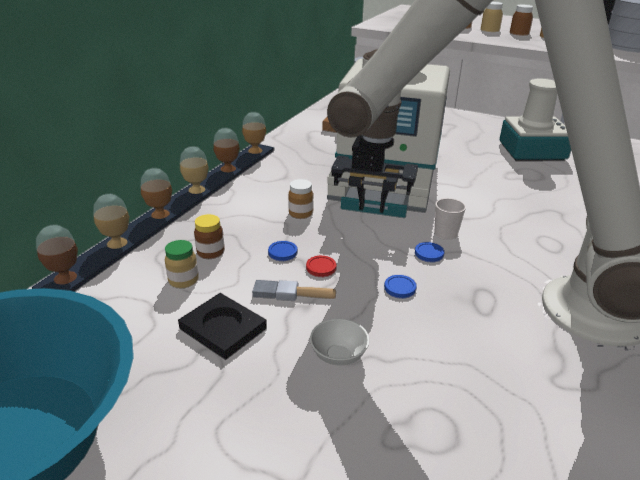

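Request:
{"api": "play_rows", "payload": {"deltas": [138,-8,0,0,0,138,-6,0,0,0,138,-4,0,0,0,138,-3,0,0,0,138,-3,0,0,0,138,-3,0,0,0,138,-2,0,0,0,138,-2,0,0,0,138,-1,0,0,0,138,0,0,0,0]}}

```text
time_s: 10.85
tcp_pos: [0.5183, -0.1425, 0.0262]
ee_rot: [[-0.218, 0.0, -0.976], [0.976, 0.0, -0.218], [-0.0, -1.0, -0.0]]
wrist_force: [-1.6, 4.3, 3.0]
gripper_width: 0.463
```

```bash
python3 look.py 9
```

```text
[ 0.51834823 -0.14248643  0.02624749] [-1.61129922  4.30427574  2.96312217] 0.46334700864382045 10.85
[31.6 26.2  0.7]
```

View pics/w9.png

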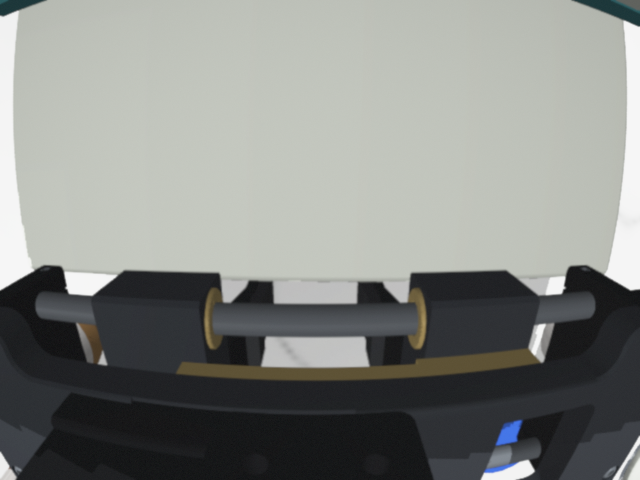

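Request:
{"api": "play_rows", "payload": {"deltas": [138,-1,0,0,0,138,-1,0,0,0,138,-1,0,0,0,138,-1,0,0,0,138,-1,0,0,0,138,-1,0,0,0,138,-1,0,0,0,138,-1,0,0,0,138,0,0,0,0,138,0,0,0,0]}}

```text
time_s: 11.9
tcp_pos: [0.5186, -0.1443, 0.0261]
ee_rot: [[-0.216, -0.002, -0.976], [0.976, 0.007, -0.216], [0.007, -1.0, 0.001]]
wrist_force: [-7.4, 33.4, 13.0]
gripper_width: 0.457
```

Request:
{"api": "play_rows", "payload": {"deltas": [138,0,0,0,0,138,8,0,0,0,138,15,0,0,0,138,20,0,0,0,138,20,-20,0,0,138,0,-40,0,0,138,0,-40,0,0,138,0,-40,0,0,138,0,-40,0,0,138,0,0,0,0]}}

```text
time_s: 12.9
tcp_pos: [0.5101, -0.0894, 0.2121]
ee_rot: [[-0.219, 0.014, -0.976], [0.976, -0.001, -0.219], [-0.004, -1.0, -0.013]]
wrist_force: [-0.0, -0.4, -0.4]
gripper_width: 0.458
```

```bash
python3 look.py 10; python3 - <<'E'
from h import *
import cv2
for n,b in(("side",(150,260,310,470)),("scene",(110,250,130,290))):
    c=eyes.capture(n); cv2.imwrite(f"pics/{n}10.png",c["img"]);cv2.imwrite(f"pics/{n}10c.png",cv2.resize(c["img"][b[0]:b[1],b[2]:b[3]],None,fx=4,fy=4,interpolation=cv2.INTER_CUBIC))
E
```

```text
[ 0.51010246 -0.08938315  0.21213056] [-0.00066344 -0.381713   -0.38881935] 0.45784401644622497 12.9
[-21.1 212.1   7. ]
```

View pics/side10c.png

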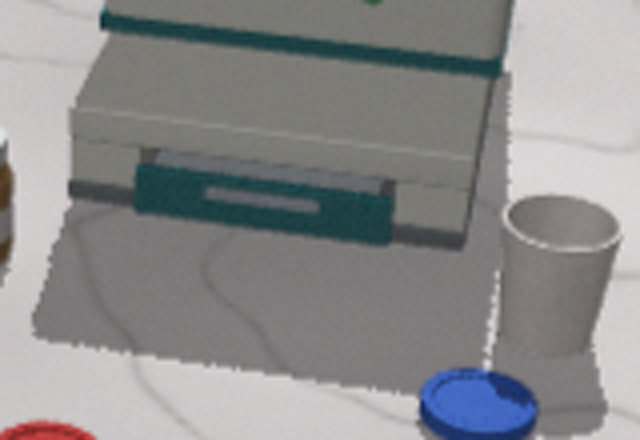

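View pics/scene10c.png

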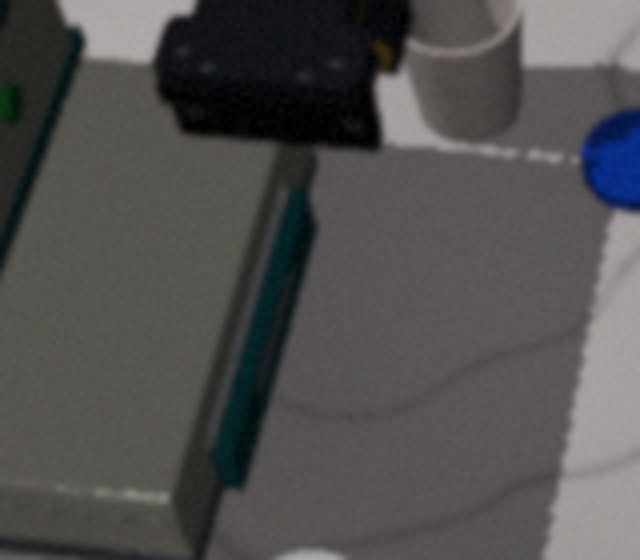

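View pics/w10.png

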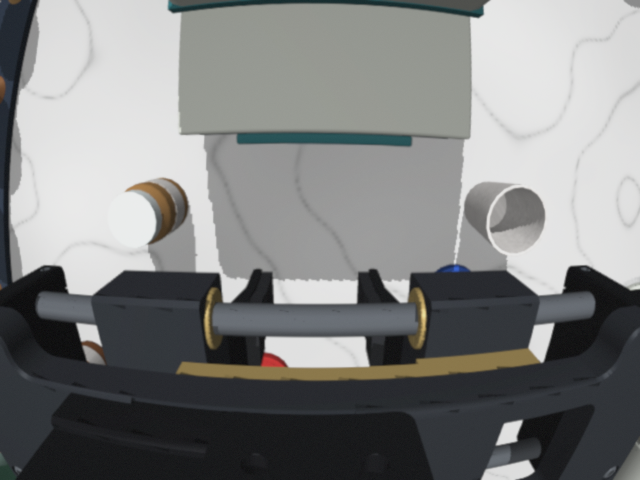

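```bash
python3 - <<'E'
from h import *
import cv2,pickle
a=cv2.imread("pics/w10.png")[100:160,170:480];cv2.imwrite("pics/w10c.png",cv2.resize(a,None,fx=2.5,fy=5,interpolation=cv2.INTER_CUBIC))
a=cv2.imread("pics/side10.png")[170:220,320:440];cv2.imwrite("pics/d10c.png",cv2.resize(a,None,fx=6.5,fy=6.5,interpolation=cv2.INTER_CUBIC))
E
```

```text
(no output)
```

View pics/w10c.png

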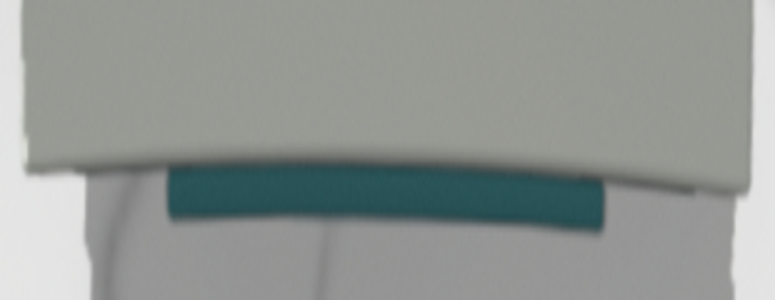

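View pics/d10c.png

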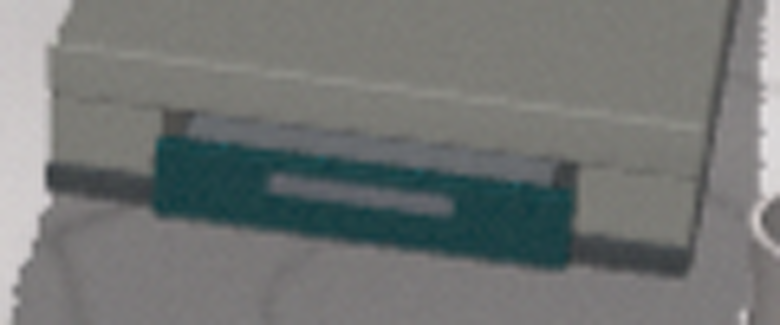

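```bash
python3 - <<'E'
from h import *
import pickle
s,c=pickle.load(open("w10.pkl","rb")); n=np.array([.2165,-.9763,0])
for nm,x,y,z in(("plate",385,218,.04),("mach top",385,162,.072),("plateL",170,218,.04),("plateR",602,231,.04),("mL",30,172,.072),("mR",745,192,.072)):
    w=wat(s,c,170+x/2.5-.3,100+y/5-.4,z);print(nm,w.round(4),(w@n*1000).round(1))
c=eyes.capture("side")
for nm,x,y,z in(("plTopL",157,137,.04),("plTopR",573,188,.04),("faceTopL",52,46,.072),("faceTopR",703,128,.072),("botL",48,192,0),("botR",688,275,0)):
    w=at(c,320+x/6.5-.4,170+y/6.5-.4,z);print(nm,w.round(4),(w@n*1000).round(1))
m=np.array([.47975,.0292,0]);print("front0",m@n*1000, "tcp max", np.array([.5186,-.1443,0])@n*1000)
E
```

```text
plate [ 0.5195 -0.1553  0.04  ] 264.1
mach top [ 0.5219 -0.1646  0.072 ] 273.7
plateL [ 0.5956 -0.1394  0.04  ] 265.1
plateR [ 0.4424 -0.1721  0.04  ] 263.8
mL [ 0.6388 -0.1404  0.072 ] 275.4
mR [ 0.4026 -0.1911  0.072 ] 273.8
plTopL [ 0.5956 -0.1413  0.04  ] 266.9
plTopR [ 0.442  -0.1772  0.04  ] 268.7
faceTopL [ 0.637  -0.1337  0.072 ] 268.5
faceTopR [ 0.3986 -0.1855  0.072 ] 267.4
botL [ 0.6443 -0.1489  0.    ] 284.8
botR [ 0.4008 -0.2039  0.    ] 285.8
front0 75.35791499999999 tcp max 253.15698999999998
```

```bash
python3 - <<'E'
from h import *
import cv2
a=cv2.imread("pics/side0.png");b=eyes.capture("side")["img"]
d=cv2.absdiff(a,b).max(2)
for n,x,y in(("jara",301,198),("jarb",209,236),("jarc",181,263),("cup",449,220),("bowl",340,343),("brush",293,290),("case",222,324)):
    t=a[y-22:y+22,x-25:x+25];m=cv2.matchTemplate(b[y-30:y+30,x-33:x+33],t,cv2.TM_CCOEFF_NORMED);_,v,_,l=cv2.minMaxLoc(m);print(n,round(v,3),l[0]-8,l[1]-8)
print(r.finish_job())
E
```

```text
jara 0.999 0 0
jarb 0.999 0 0
jarc 0.999 0 0
cup 0.999 0 0
bowl 0.277 3 -3
brush 0.903 0 0
case 0.991 0 0
the job is handed in; nothing more can be done
None
```

I nudged the disc by its rim with the two half-open fingers until it dropped into the seat. I then pushed the drawer shut on its front plate, backed the arm clear and handed the job in, at about 13 s of the 61 s allowed. The hand-in gives no verdict.

- **Disc:** Before the drawer was shut, the wrist picture showed the disc about 8 mm lower than on the deck. It was tilted about 0.01 rad and centred on the seat to within about 1 mm. I could not see it again once the drawer was in.
- **Drawer:** It slid at about 5 N and met a hard stop, where the force rose to about 34 N. The plate travelled about 189 mm. My estimate of its final position is 0.196 m, which takes the drawer to have started at about 7 mm.
- **Where the checks disagreed:** The wrist picture puts the plate's face 10 mm in front of the machine's face, close to the roughly 9 mm plate thickness I measured. The side picture reads 0 to 2 mm there, so I relied on the wrist picture and the hard stop.
- **Other things:** Image matching put the jars, cup, brush and case exactly where they started. The match failed for the bowl (score 0.28), probably because the arm's shadow fell on it. The side picture taken during the drawer push shows it at its starting place, and the arm never went near it.

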